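# Load the sharpening stone into its sprung holder

### The job

Put the sharpening stone flat on the open entry deck of its wooden holder, in line with it, and let go of it there. Then push it along - do not lift it - over the raised lip until it pushes back the sprung jaw and drops flat into the pocket between lip and jaw, pushing gently, no harder than the spring needs, and never ramming the jaw against its stop. Leave the other things on the worktop where they are.

Things in the scene. Friction and masses are not known exactly. Their poses are not given: they have to be found in the camera images.
- stone: The sharpening stone: a plain grey flat block with square ends, 96 mm long (its x axis), 44 mm wide (y), 14 mm thick (z), 0.15 to 0.28 kg. Origin at the centre of its underside. It starts flat on the worktop, to the left of the holder. Either end may go first.
- holder: Stone holder: a fixed wooden base 272 x 70 mm. Its x axis is the pushing direction (roughly to the robot's right): entry deck, raised steel lip, pocket, sprung jaw, end block (30 mm high, to x = 146 mm). Origin at z = 0, below lip_mark. Lip and jaw sit on one steel insert clamped within 8 mm of mid setting along x; where exactly is not measured. Pocket walls 48 mm apart, tops at z = 25 mm.
- deck (a point): Middle of where the stone lies on the flat entry deck, 18 mm above the worktop, 73.5 mm before lip_mark; axes as the holder's. The deck runs 52 mm back from here and up to the lip, 70 mm wide, open at the sides up to 30 mm beyond this point; from there two guide walls funnel in from 54 to 48 mm apart, up to the lip.
- lip_mark (a point): A point of the wooden holder: where the middle of the lip's far top edge is at mid setting (the real one is up to 8 mm nearer or farther along x); 20.5 mm above the worktop. The lip rises 2.5 mm from the deck by a 6 mm long ramp, has a 5 mm flat crest, then falls off sheer, 4.5 mm down to the flat pocket floor at 16 mm above the worktop. Stone home: its centre 48 mm beyond the lip's real edge.
- jaw_mark (a point): A point of the holder: bottom centre of the sprung jaw's face at mid setting. Jaw: dark steel, 46 mm wide, 17 high. At rest it stands 94 mm beyond the lip's edge, so the stone must press it back 2 mm to clear the lip. It gives from 4 N, plus 3 N per mm, to a rigid stop at 4.5 mm (17.5 N). The pushed tail clings to the fingers and stays up: move them down while pressing to carry it down.
- tea_box: Bystander, loose, to be left alone: a cardboard tea box 65x142x73 mm. Origin at the centre of its underside.
- pea_tin: Bystander, loose, to be left alone: a tall tin, 75 mm across, 110 mm high. Origin at the centre of its underside.
- short_tin: Bystander, loose, to be left alone: a short tin, 75 mm across, 58 mm high. Origin at the centre of its underside.
- round_pot: Bystander, loose, to be left alone: a low round pot with a lid, 90 mm across, 32 mm high. Origin at the centre of its underside.
- shaker: Bystander, loose, to be left alone: a small glass shaker with a metal top, 44 mm across, 90 mm high. Origin at the centre of its underside.
Mind the look-alikes: they are no part of the job. Leave any orange look-alike of the stone alone.

How it is judged:
On the way, in this order (a step that is already met when the one before it is completed fails the run):
1. the stone lies flat on the entry deck, short of the lip and in line with the holder, let go (x of stone in the frame of holder between -0.105 and -0.055 m and y of stone in the frame of holder between -0.015 and 0.015 m and z of stone in the frame of holder between 0.0155 and 0.0205 m and angle between the z axis of stone and the z axis of holder, either way round below 0.05 rad and angle between the x axis of stone and the x axis of holder, either way round below 0.2 rad and linear speed of stone below 0.02 m/s and contact force between the fingers and stone below 0.1 N), for 0.2 s.
2. the stone is pushed over the lip: half of it is past the lip, its tail not yet (x of stone in the frame of holder between 0 and 0.037 m and z of stone in the frame of holder below 0.0325 m), for 0.1 s.
At the end, for the whole second after the job is handed in: The stone lies released and at rest on the pocket floor between lip and jaw: its underside 14 to 17.7 mm above the worktop, its centre 37 to 59 mm beyond the lip mark and within 4 mm of the middle, level within 0.03 rad and in line with the holder within 0.08 rad (x of stone in the frame of holder between 0.037 and 0.059 m and y of stone in the frame of holder between -0.004 and 0.004 m and z of stone in the frame of holder between 0.014 and 0.0177 m and angle between the z axis of stone and the z axis of holder, either way round below 0.03 rad and angle between the x axis of stone and the x axis of holder, either way round below 0.08 rad and linear speed of stone below 0.02 m/s and contact force between the fingers and stone below 0.1 N); the robot touches nothing.
It fails at once if while half of the stone or more is past the lip, the fingers press on it with more than 24 N (x of stone in the frame of holder above 0 m and contact force between the fingers and stone above 24 N).
It fails at once if the stone is lifted over the lip (its underside more than 20 mm above the crest over the lip or pocket) instead of pushed (x of stone in the frame of holder between -0.03 and 0.09 m and y of stone in the frame of holder between -0.05 and 0.05 m and z of stone in the frame of holder above 0.0405 m).
It fails at once if a bystander is shifted by more than 20 mm (distance of any of tea_box, pea_tin, short_tin, round_pot, shaker from where it was at the start of the episode above 0.02 m).
It also fails if it takes over 58 s, if anything falls off the work surface, if the arm or the gripper's body presses on something with over 40 N, if the wrist force passes 120 N, or if a joint passes its speed limit or range.

### The arm

A 7-joint arm with a two-finger parallel gripper is mounted at the origin on a cart in front of the work surface, level with it; the furniture and walls round the work are solid. World frame = base frame: x ahead of the robot, y to its left, z up, the work surface at z = 0. Lengths are in m, angles in rad, forces in N, time in s.
With the tool pointing down it reaches from about 0.375 to 0.925 m from the base axis. Payload 3.1 kg.
Tool frame: the origin (TCP) lies between the finger pads; the fingertips stand 19 mm ahead of it and the grasp point (between the pads) is the TCP; z points along the fingers, y is the direction in which the jaws open and shut (so a half turn about z gives the same grasp; the last joint's range is limited). The gripper opens to 85 mm and grips with 20 to 120 N. Pads are 22 mm wide; open, the fingers measure 114 mm over their backs; the gripper's body (76 mm by 85 mm) begins 54 mm behind the grasp point. The pads swing forward as they close: fully open they stand 13 mm farther back than shut.
Start: joints at [-1.241, 0.383, 0.044, 1.598, -0.018, 1.161, -0.05], TCP at [0.27, 0.591, 0.25] pointing down, gripper open.
Joint ranges: [-2.61, 2.61], [-0.41, 2.15], [-1.48, 1.57], [0, 2.5], [-1.57, 4.71], [0.05, 1.97], [-2.85, 2.85]. Speed limits (rad/s): [2.79, 2.79, 3.14, 3.14, 3.14, 3.14, 3.14].

### API

Orientations are given as a unit quaternion [x, y, z, w].
In Python, from bench import move_ptp, movel, move_j, move_gripper, pause, inverse_kinematics, read_camera, camera_params, MotionError, sign_off, look_for, tip_of, read_time_s, read_qpos, read_joint_vel, read_effort, read_eef_pos, read_tcp_rot, read_ft_force, read_ft_torque, read_finger_gap gives the robot as it stands. Calls block until the motion is done:
- move_ptp(position, orientation): joint-space move of the TCP to a pose.
- movel(position, orientation=None, speed=0.15): straight line of the TCP; orientation=None keeps the orientation; speed is the mean speed in m/s.
- move_j(angles): joint-space move.
- move_gripper(opening, effort=None): finger opening in m; effort is the grip in N (None keeps the last); returns when the fingers have stopped.
- pause(seconds).
- inverse_kinematics(position, orientation): joint angles nearest the present ones, or None.
- read_camera(name): name is "scene" or "top" or "wrist"; returns the picture (400x640x3 uint8, red, green, blue); there is no depth.
- camera_params(name): a dict with "K" (3x3 intrinsics, pixels), "camera_from_world" (4x4, takes a point from world to camera coordinates). Camera axes: x right, y down, z forward; pixel columns grow to the right and rows downward; lengths in m; the calibration is good to about 2 mm. A picture is of the moment at which its call begins: read the wrist's pose just before it. camera_params takes no time and is no camera call; for the wrist camera it gives the pose at the moment of the call.
A pose or a line that the arm cannot do raises MotionError and nothing moves.
- sign_off(): hands the job in, once; it reports no verdict.
Trained networks look in the newest picture that a camera, given by its name, has taken for a name from the list of things; names that differ only in an ending like _2 or _b are one class to them, and where a whole thing is asked for, a point or a joint stands for the part that bears it (a point fixed in the world has none). Each returns a list of dicts, best first, with "confidence" (0 to 1); they miss things now and then, are a little off and sometimes report something else, mostly with a low value. They report only what shows in the picture. A call takes as long as a camera call. They do not tell look-alikes from the thing itself.
- look_for(camera, name): "at" ([column, row] in pixels, amid what is visible of it).
- tip_of(camera, name): "at" ([column, row] in pixels: a listed point, or the origin of a listed thing).
Readings, each from a call of its own:
- read_time_s(): time.
- read_qpos(): joint angles.
- read_joint_vel(): joint speeds.
- read_effort(): joint torques, N m.
- read_eef_pos(): TCP position.
- read_tcp_rot(): TCP orientation.
- read_ft_force(): force on the tool from outside, world axes, zero at the start.
- read_ft_torque(): the same for the moment, N m.
- read_finger_gap(): finger opening in m.
Only numpy, scipy, OpenCV 4.12 (cv2) and the standard library are available. Lean on these libraries where they do the work, as an engineer would, in place of code of your own. Each camera call takes 0.05 s, during which the arm holds its last target. There are 200 camera calls.

## Working session

There is one attempt and no reset: what is moved stays moved. The work goes in short steps, each a Python script; the robot and the scene stay as the last script left them, time stands still between calls to the robot, and variables do not carry over. Pictures are saved under pics/ and viewed, about 8 in all and at most 12, crops included, and the job is handed in when it is done.

```bash
mkdir -p pics; ls
cat > h.py <<'E'
import numpy as np, cv2
from bench import *
def ray(cam,uv,z,P=None):
    P=P or camera_params(cam); K=np.array(P["K"]); T=np.array(P["camera_from_world"])
    R=T[:3,:3]; c=-R.T@T[:3,3]; d=R.T@np.linalg.solve(K,[uv[0],uv[1],1.])
    return c+d*(z-c[2])/d[2]
def proj(cam,p,P=None):
    P=P or camera_params(cam); K=np.array(P["K"]); T=np.array(P["camera_from_world"])
    q=K@(T[:3,:3]@np.array(p)+T[:3,3]); return q[:2]/q[2]
def save(im,n): cv2.imwrite("pics/"+n+".png",im[:,:,::-1])
E
python3 - <<'E'
from h import *
np.set_printoptions(precision=4,suppress=True)
for c in("top","scene"):
    im=read_camera(c); save(im,c+"0")
    for n,z in(("stone",.0),("deck",.018),("lip_mark",.0205),("jaw_mark",.016),("tea_box",0),("pea_tin",0),("short_tin",0),("round_pot",0),("shaker",0)):
        for r in tip_of(c,n)[:3]: print(c,n,np.round(r["at"],1),round(r["confidence"],2),ray(c,r["at"],z)[:2])
print(read_time_s(),read_tcp_rot(),read_eef_pos())
E
```

```text
pics
top stone [185.6 265.7] 0.76 [0.4128 0.5871]
top stone [273.3 244. ] 0.63 [0.479  0.2881]
top deck [339.2 235.5] 0.58 [0.5011 0.0614]
top deck [360.2 228.4] 0.37 [ 0.5235 -0.0112]
top lip_mark [359.  228.3] 0.69 [ 0.5238 -0.0069]
top jaw_mark [388.5 231.3] 0.89 [ 0.5113 -0.108 ]
top tea_box [311.4 172.9] 0.96 [0.7256 0.1519]
top tea_box [334.8 235.2] 0.31 [0.5039 0.0758]
top short_tin [338.3 164.7] 0.5 [0.7529 0.0562]
top round_pot [451.8 241. ] 0.73 [ 0.4736 -0.3277]
top shaker [338.  164.2] 0.7 [0.7548 0.0572]
top shaker [431.5 202.8] 0.46 [ 0.6086 -0.2657]
scene stone [180.5 184.3] 0.74 [0.3938 0.5736]
scene stone [256.9 206.5] 0.59 [0.4719 0.2797]
scene deck [311.9 225.1] 0.8 [0.5053 0.0687]
scene deck [254.8 204.3] 0.34 [0.4657 0.281 ]
scene lip_mark [332.3 237.6] 0.66 [ 0.501  -0.0153]
scene jaw_mark [359.  250.3] 0.87 [ 0.5114 -0.1102]
scene tea_box [330.1 173.4] 0.58 [0.7412 0.1571]
scene pea_tin [390.5 198.4] 0.78 [ 0.763 -0.083]
scene short_tin [353.6 186.3] 0.67 [0.7373 0.0529]
scene round_pot [414.1 297. ] 0.79 [ 0.4745 -0.327 ]
scene shaker [420.2 255.1] 0.77 [ 0.6149 -0.2747]
1.0 [ 0.2122  0.9772  0.     -0.    ] [0.2696 0.5915 0.2503]
```

View pics/top0.png

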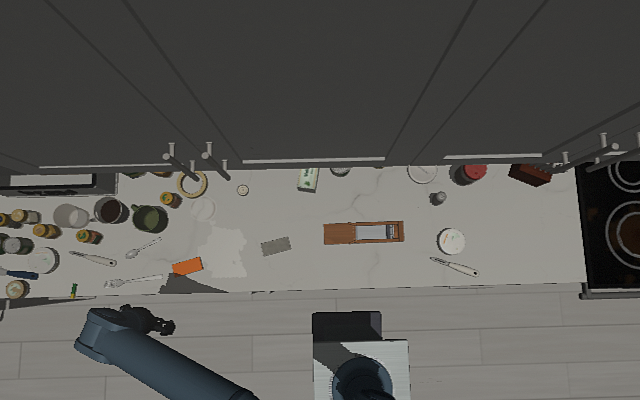

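View pics/scene0.png

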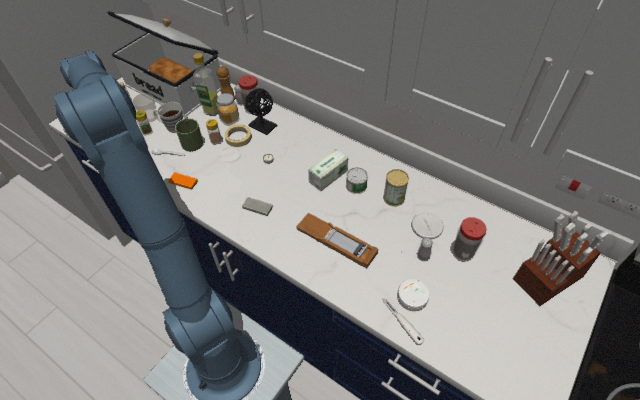

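The top view shows the grey stone at about (276,246), an orange decoy at (187,266) and the holder spanning cols 323–404, rows 220–245. The deck is on the left of the holder, and the second "stone" detection is the real one. I'll move over it and look with the wrist camera.

```bash
cat >> h.py <<'E'
def quat(phi): # tool down, tool y along world angle phi
    a=(phi+np.pi/2)/2; return [float(np.cos(a)),float(np.sin(a)),0.,0.]
np.set_printoptions(precision=4,suppress=True)
E
python3 - <<'E'
from h import *
for phi in(.27,.27-np.pi,.27+np.pi): print(phi,inverse_kinematics([.477,.285,.3],quat(phi)))
for phi in(.05,.05-np.pi,.05+np.pi): print(phi,inverse_kinematics([.505,-.02,.1],quat(phi)))
move_ptp([.477,.24,.30],quat(.27))
print(read_qpos(),read_time_s())
P=camera_params("wrist"); im=read_camera("wrist"); save(im,"w1"); np.save("w1.npy",np.array(P["camera_from_world"]))
for n,z in(("stone",0),("deck",.018),("lip_mark",.0205),("jaw_mark",.016)):
    for r in tip_of("wrist",n)[:2]: print(n,np.round(r["at"],1),round(r["confidence"],2),ray("wrist",r["at"],z)[:2])
E
```

```text
0.27 [-0.9335  0.1638  0.3588  1.785  -0.0614  1.2037 -0.2871]
-2.871592653589793 [-0.5884  0.1661 -0.0273  1.7689  0.0048  1.2066  2.7945]
3.411592653589793 [-0.5884  0.1661 -0.0273  1.7689  0.0048  1.2066  2.7945]
0.05 [-0.6087  0.369   0.6531  2.0844 -0.3154  0.7845  0.288 ]
-3.0915926535897933 [-1.0768  0.859   1.3739  2.0987 -0.9878  1.0962 -2.2881]
3.191592653589793 [-1.0768  0.859   1.3739  2.0987 -0.9878  1.0962 -2.2881]
[-0.9045  0.1194  0.3872  1.8344 -0.0491  1.1974 -0.2272] 2.5167
stone [324.8 140.7] 0.65 [0.466  0.2736]
deck [315.2 284.6] 0.81 [0.5118 0.0558]
lip_mark [300.7 321.3] 0.94 [ 0.5066 -0.0154]
lip_mark [465.1 260.9] 0.28 [0.7209 0.1585]
jaw_mark [305.  314.7] 0.5 [ 0.5108 -0.0051]
```

View pics/w1.png

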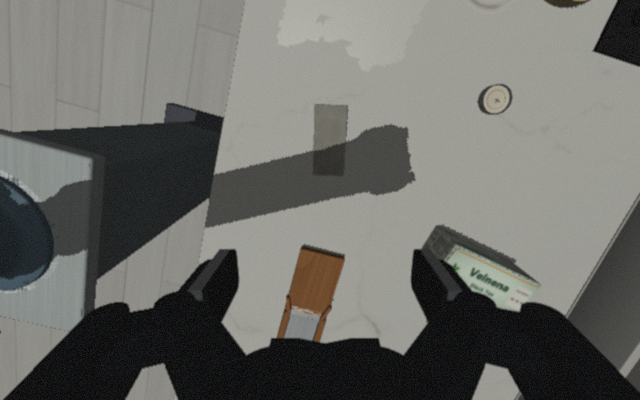

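The wrist view shows the stone with top corners at about (315,104), (348,105), (346,176) and (314,175), and the holder's near end at rows 246–340. Next, a wrist look at the holder.

Run:
```python
from h import *
P=dict(camera_params("wrist"));P["camera_from_world"]=np.load("w1.npy")
c=np.array([ray("wrist",u,.014,P)[:2] for u in[(314.5,103.5),(348.5,105),(346.5,176),(313.5,175)]])
print(c,c.mean(0)); m=(c[2]+c[3]-c[0]-c[1])/2; w=(c[1]+c[2]-c[0]-c[3])/2
print("len",np.hypot(*m),"wid",np.hypot(*w),"yawdir",np.arctan2(m[0],-m[1]),np.arctan2(w[1],w[0]))
move_ptp([.51,-.04,.25],quat(.05))
P=camera_params("wrist"); im=read_camera("wrist"); save(im,"w2"); np.save("w2.npy",np.array(P["camera_from_world"]))
for n,z in(("deck",.018),("lip_mark",.0205),("jaw_mark",.016)):
    for r in tip_of("wrist",n)[:2]: print(n,np.round(r["at"],1),round(r["confidence"],2),ray("wrist",r["at"],z)[:2])
x0,y0=190,0
cv2.imwrite("pics/w2c.png",cv2.resize(im[0:280,190:450,::-1],None,fx=2.1,fy=2.1,interpolation=cv2.INTER_CUBIC))
print(read_time_s())
```

```text
[[0.4392 0.3182]
 [0.4831 0.3287]
 [0.5086 0.2361]
 [0.4631 0.2247]] [0.4735 0.2769]
len 0.09628254875371534 wid 0.04601985863681862 yawdir 0.2598818021301284 0.23893580216364074
deck [330.8  91.1] 0.81 [0.5115 0.0573]
lip_mark [324.8 153.1] 0.9 [ 0.5084 -0.0134]
lip_mark [530.9   8.1] 0.28 [0.7168 0.1505]
jaw_mark [319.5 226.6] 0.59 [ 0.5067 -0.1103]
4.075
```

View pics/w2c.png

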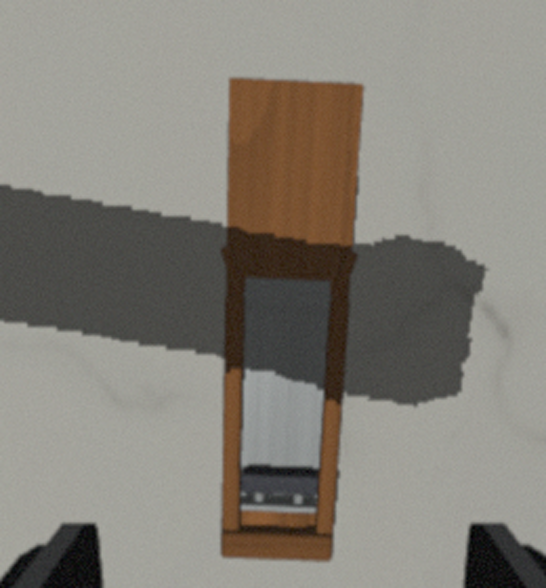

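The crop shows the holder: deck back edge (230,79)–(363,86), steel insert from row ~275, jaw ~468–510 and end block to row 558. I'll compute the geometry from these, and boost the shadowed lip area.

Run:
```python
from h import *
P=dict(camera_params("wrist"));P["camera_from_world"]=np.load("w2.npy")
r=lambda u,v,z: ray("wrist",(u/2.1+190,v/2.1),z,P)[:2]
for n,u,v,z in[("backL",230,79,.018),("backR",363,86,.018),("deckL",228,225,.018),("deckR",354,235,.018),
 ("inL0",244,280,.025),("inR0",331,280,.025),("inL1",240,465,.025),("inR1",322,465,.025),("insert0",287,276,.018),
 ("endL",222,558,.03),("endR",331,560,.03),("jawtopfront",281,468,.033),("jawL",241,500,.033),("jawR",318,500,.033)]: print(n,r(u,v,z))
im=cv2.imread("pics/w2.png")[100:240,270:370].astype(float)
im=255*(im/255)**.45
cv2.imwrite("pics/w2d.png",cv2.resize(im.clip(0,255).astype(np.uint8),None,fx=4,fy=4,interpolation=cv2.INTER_CUBIC))
```

```text
backL [0.4743 0.1097]
backR [0.5433 0.1102]
deckL [0.4753 0.0375]
deckR [0.5451 0.036 ]
inL0 [0.4856 0.0088]
inR0 [0.5337 0.0114]
inL1 [ 0.4872 -0.1004]
inR1 [ 0.5366 -0.0977]
insert0 [0.5093 0.0119]
endL [ 0.4783 -0.1608]
endR [ 0.5463 -0.1586]
jawtopfront [ 0.5118 -0.0979]
jawL [ 0.4889 -0.1197]
jawR [ 0.5351 -0.1172]
```

View pics/w2d.png

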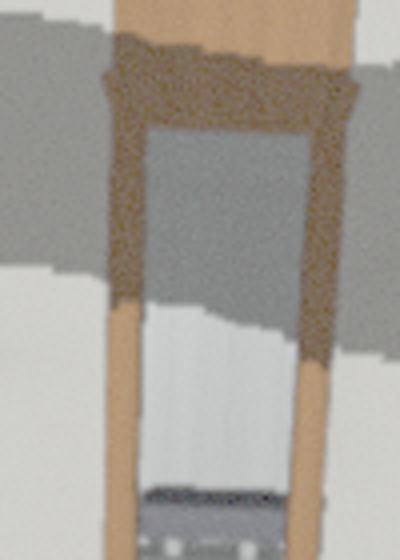

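Findings: holder axis yaw ≈0.016, lip_mark ≈ (0.5105, −0.0147), deck point ≈ (0.5093, 0.0588). The jaw appears about 8 mm nearer than mid setting. Stone centre (0.4735, 0.277), yaw 0.255, measured length 96.3 mm, so it checks out. Grasping it now.

Run:
```python
from h import *
q=quat(.255); p=[.4735,.2769]
move_gripper(.075,40)
move_ptp(p+[.10],q); movel(p+[.022],q,.1)
f0=read_ft_force(); print(f0)
move_gripper(.03,40); print("gap",read_finger_gap(),read_ft_force())
movel(p+[.10],q,.15); print("gap",read_finger_gap(),read_ft_force(),read_time_s())
d=[.5093,.0588]; Q=quat(.016)
move_ptp(d+[.09],Q)
P=camera_params("wrist"); im=read_camera("wrist"); save(im,"w3")
movel(d+[.0435],Q,.08); print(read_eef_pos(),read_ft_force(),read_time_s())
```

```text
[0.5681 0.598  0.2725]
gap 0.042424254251275745 [0.5972 0.0869 4.4649]
gap 0.043113932439816295 [-0.8008 -0.741  -2.5606] 7.6583
[0.5095 0.0585 0.0433] [ 0.2687  0.362  -1.1015] 9.325
```

View pics/w3.png

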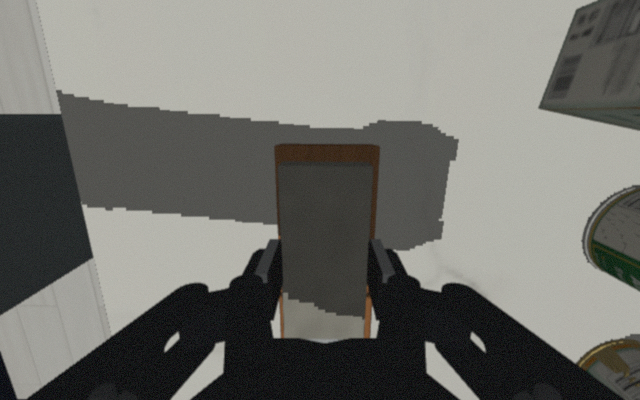

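The stone is held square (cols 278–370, rear edge row 163) and in line above the deck. I'll lower it to contact, release and check.

Run:
```python
from h import *
Q=quat(.016); z=.0435; d=[.5093,.0588]
b=read_ft_force()[2]
while z>.0375:
    z-=.0007; movel(d+[z],Q,.02); f=read_ft_force()[2]
    if f-b>2.5: break
print(z,b,f)
move_gripper(.058); pause(.3); print(read_finger_gap(),read_ft_force())
movel(d+[.10],Q,.15)
move_ptp([.5093+.0,.0588-.02,.22],Q); 
P=camera_params("wrist"); im=read_camera("wrist"); save(im,"w4"); np.save("w4.npy",np.array(P["camera_from_world"]))
cv2.imwrite("pics/w4c.png",cv2.resize(im[0:300,200:440,::-1],None,fx=2,fy=2,interpolation=cv2.INTER_CUBIC))
print(read_time_s())
```

```text
0.0407 -1.1014772975935139 2.797133451434773
0.05783092993186389 [ 0.8063  0.1063 -0.0656]
12.075
```

View pics/w4c.png

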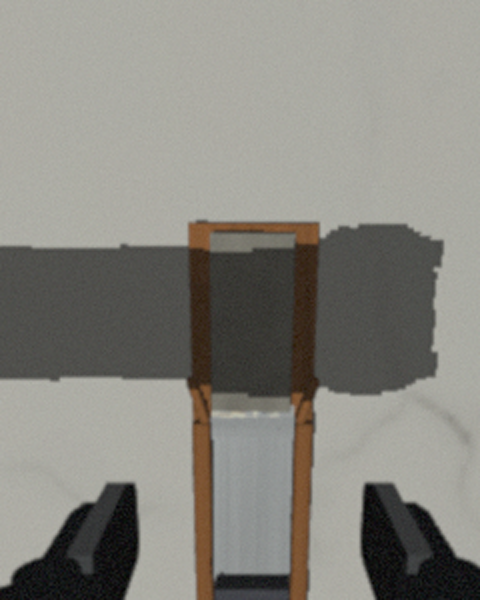

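The stone lies flat and in line on the deck: rear edge at row 232, front edge near row 395–412, and a bright lip line at ~412. Converting to positions.

Run:
```python
from h import *
P=dict(camera_params("wrist"));P["camera_from_world"]=np.load("w4.npy")
r=lambda u,v,z: ray("wrist",(u/2+200,v/2),z,P)[:2]
for n,u,v,z in[("bL",190,223,.018),("bR",319,223,.018),("sBL",211,232,.032),("sBR",295,232,.032),("f395",253,395,.032),("fL",212,395,.032),("fR",293,395,.032),("f412",253,412,.032),("lip412",253,412,.0205),("lip418",253,418,.0205),("jawtop",253,576,.033),("inL",212,500,.025),("inR",294,500,.025)]: print(n,r(u,v,z))
```

```text
bL [0.4749 0.1102]
bR [0.5433 0.1113]
sBL [0.4869 0.1059]
sBR [0.5297 0.1066]
f395 [0.5099 0.0198]
fL [0.4873 0.0194]
fR [0.532  0.0201]
f412 [0.5101 0.0099]
lip412 [0.5102 0.0063]
lip418 [0.5103 0.0026]
jawtop [ 0.512  -0.0939]
inL [ 0.4868 -0.0477]
inR [ 0.5356 -0.0469]
```

Stone: length checks at 96.3 mm, centre y 0.058 (holder x ≈ −73 mm). Now push with shut fingers at the tail in small steps while watching the force.

```bash
cat >> h.py <<'E'
Q=quat(.018); ZP=.0455
def pt(y,z=ZP): return [.5093+.018*(.0588-y),y,z]
E
python3 - <<'E'
from h import *
move_gripper(0.0,40); print("gap",read_finger_gap())
move_ptp(pt(.135,.12),Q); movel(pt(.135),Q,.1); pause(.2)
b=np.array(read_ft_force()); print(b,read_time_s(),read_eef_pos()); np.save("b.npy",b)
y=.135;log=[]
while y>-.005:
    y-=.003 if y>.025 else .0007
    movel(pt(y),Q,.04 if y>.025 else .02); f=np.array(read_ft_force())-b
    log.append((round(y,4),*np.round(f,1)))
    if f[1]>7 or abs(f[2])>8: break
for l in log: print(*l)
print(read_eef_pos(),read_time_s())
im=read_camera("wrist"); save(im,"w5")
E
```

```text
gap -5.6848070422341246e-05
[0.0109 0.2582 0.3014] 14.3667 [0.5085 0.1353 0.0462]
0.132 0.4 0.3 0.5
0.129 0.4 -0.6 -0.5
0.126 -0.1 -0.5 -0.0
0.123 -0.5 0.3 0.1
0.12 -0.7 0.7 -0.8
0.117 -0.1 -1.1 0.2
0.114 -0.8 -0.2 0.1
0.111 -0.5 0.4 -0.1
0.108 0.3 0.4 -0.6
0.105 -0.1 -0.3 0.2
0.102 0.2 0.6 -0.5
0.099 0.3 0.3 -0.3
0.096 0.0 -0.3 -0.0
0.093 0.3 -1.0 -0.8
0.09 0.1 0.3 -0.2
0.087 0.6 1.1 0.2
0.084 0.6 -0.8 -0.5
0.081 -0.3 -0.8 -0.6
0.078 0.1 -1.0 0.3
0.075 -0.4 -0.8 -0.7
0.072 -0.2 -0.3 -0.1
0.069 0.6 -0.8 -0.8
0.066 -0.2 1.1 -0.6
0.063 0.4 -0.7 0.3
0.06 0.0 0.3 -0.4
0.057 0.3 1.0 0.2
0.054 -0.1 -0.6 0.1
0.051 -0.6 1.0 -0.8
0.048 0.4 0.8 0.6
0.045 -0.2 -0.5 -0.8
0.042 0.6 -0.6 -1.3
0.039 -0.1 -0.8 -0.2
0.036 -0.2 -0.1 -0.2
0.033 -0.4 0.2 0.4
0.03 -0.7 -0.6 -0.6
0.027 0.2 -1.5 -0.6
0.024 0.9 -0.3 0.5
0.0233 0.2 0.2 -0.3
0.0226 -0.8 0.3 -0.9
0.0219 0.5 1.3 -0.4
0.0212 -0.7 0.1 -0.2
0.0205 -0.1 0.5 -0.8
0.0198 -0.3 -0.1 -1.0
0.0191 -0.7 -0.6 -0.3
0.0184 0.6 0.6 -0.5
0.0177 0.1 0.9 -0.3
0.017 -0.2 1.1 -0.6
0.0163 -0.5 0.3 -0.7
0.0156 0.4 0.5 0.2
0.0149 -0.7 0.9 -0.4
0.0142 0.4 0.7 -0.6
0.0135 0.7 -0.2 -0.4
0.0128 -0.4 0.8 -0.4
0.0121 0.3 0.3 0.1
0.0114 -0.4 0.7 -0.2
0.0107 -1.3 0.6 0.2
0.01 -0.0 -0.7 -1.5
0.0093 -1.0 -0.1 -0.8
0.0086 0.0 -0.1 -0.4
0.0079 0.5 -0.1 -0.9
0.0072 -0.0 -0.1 -1.4
0.0065 0.5 0.0 -0.8
0.0058 0.3 0.9 -0.5
0.0051 0.0 2.5 -0.9
0.0044 0.8 5.2 -0.6
0.0037 0.8 5.6 -1.2
0.003 0.4 6.6 -0.3
0.0023 0.7 6.5 -1.5
0.0016 0.9 7.8 -0.9
[0.5106 0.0044 0.0456] 31.6667
```

View pics/w5.png

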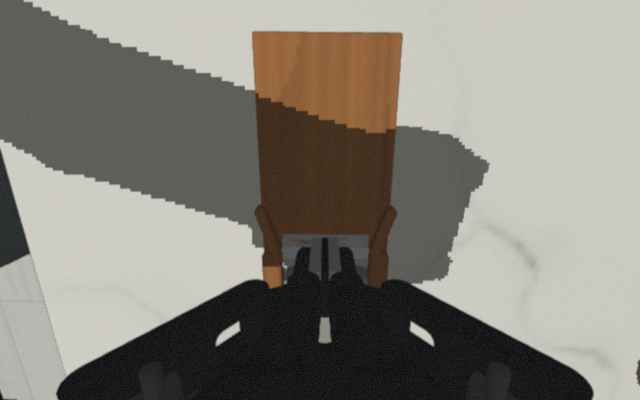

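The stone is through the funnel and pressing the jaw at 7.8 N. I'll build up to about 12.5 N, move down while pressing, then back off.

Run:
```python
from h import *
b=np.load("b.npy"); y,z=.0016,ZP; log=[]
def F(): return np.mean([np.array(read_ft_force()) for _ in range(4)],0)-b
f=F()
while f[1]<12 and y>-.010:
    y-=.0005; movel(pt(y,z),Q,.02); f=F(); log.append((round(y,4),z,*np.round(f,1)))
while z>.0412 and f[2]<10:
    z-=.0006
    if f[1]<11: y-=.0005
    elif f[1]>14: y+=.0005
    movel(pt(y,z),Q,.02); f=F(); log.append((round(y,4),round(z,4),*np.round(f,1)))
for l in log: print(*l)
print(read_eef_pos(),read_time_s())
```

```text
0.0011 0.0455 0.6 7.8 -1.6
0.0006 0.0455 1.1 7.8 -1.7
0.0001 0.0455 1.5 8.8 -0.8
-0.0004 0.0455 -0.3 8.6 -1.3
-0.0009 0.0455 0.6 9.2 -0.4
-0.0014 0.0455 0.7 9.6 -1.2
-0.0019 0.0455 0.7 11.0 -0.9
-0.0024 0.0455 0.8 10.6 -1.3
-0.0029 0.0455 0.9 11.9 -0.5
-0.0034 0.0455 0.5 11.7 -1.0
-0.0039 0.0455 0.7 11.9 -0.9
-0.0044 0.0455 0.2 12.5 -0.8
-0.0044 0.0449 0.3 13.4 -0.5
-0.0044 0.0443 -0.0 13.0 0.4
-0.0044 0.0437 1.2 13.4 -1.3
-0.0044 0.0431 -0.6 13.8 -1.2
-0.0044 0.0425 0.4 13.4 -1.4
-0.0044 0.0419 1.4 13.8 -1.1
-0.0044 0.0413 -0.2 13.6 -0.3
-0.0044 0.0407 0.2 14.1 0.6
[0.5108 0.0029 0.041 ] 36.7167
```

Run:
```python
from h import *
b=np.load("b.npy"); y,z=-.0044,.0407
for i in range(7):
    y+=.0015; movel(pt(y,z),Q,.03); f=np.mean([read_ft_force() for _ in range(4)],0)-b
    print(round(y,4),read_eef_pos()[1:],np.round(f,1))
movel(pt(.022,z),Q,.05); movel(pt(.022,.12),Q,.2); movel(pt(.04,.20),Q,.2)
P=camera_params("wrist"); im=read_camera("wrist"); save(im,"w6"); np.save("w6.npy",np.array(P["camera_from_world"]))
cv2.imwrite("pics/w6c.png",cv2.resize(im[100:400,200:440,::-1],None,fx=2,fy=2,interpolation=cv2.INTER_CUBIC))
save(read_camera("scene"),"s6")
print(read_time_s())
```

```text
-0.0029 [0.003 0.041] [ 0.3 11.6  1.4]
-0.0014 [0.0031 0.041 ] [0.4 9.7 0.1]
0.0001 [0.0035 0.041 ] [ 0.6  7.7 -0.1]
0.0016 [0.0038 0.041 ] [0.9 7.2 0. ]
0.0031 [0.0039 0.0409] [ 0.7  4.9 -0.5]
0.0046 [0.0039 0.0409] [1.1 2.1 0.7]
0.0061 [0.0047 0.0404] [ 0.7 -0.3 -0.1]
40.1417
```

View pics/w6c.png

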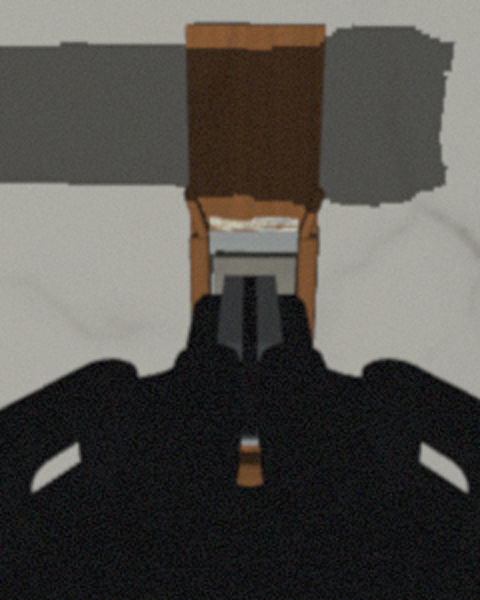

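Backing off, the fingers' reading stayed at y≈0.0039 while the force fell from 7 to 2 N. That suggests the tail is resting against the lip, i.e. dropped. I'll check from a clear viewpoint.

Run:
```python
from h import *
move_ptp([.51,-.06,.22],Q)
P=camera_params("wrist"); im=read_camera("wrist"); save(im,"w7"); np.save("w7.npy",np.array(P["camera_from_world"]))
a=cv2.resize(im[60:260,250:390,::-1],None,fx=2.8,fy=2.8,interpolation=cv2.INTER_CUBIC)
s=cv2.imread("pics/s6.png")[195:285,270:400]
s=cv2.resize(s,None,fx=3,fy=3,interpolation=cv2.INTER_CUBIC)
o=np.zeros((560,400+390,3),np.uint8); o[:a.shape[0],:a.shape[1]]=a; o[:s.shape[0],400:400+s.shape[1]]=s
cv2.imwrite("pics/w7c.png",o); print(read_time_s())
```

```text
40.6833
```

View pics/w7c.png

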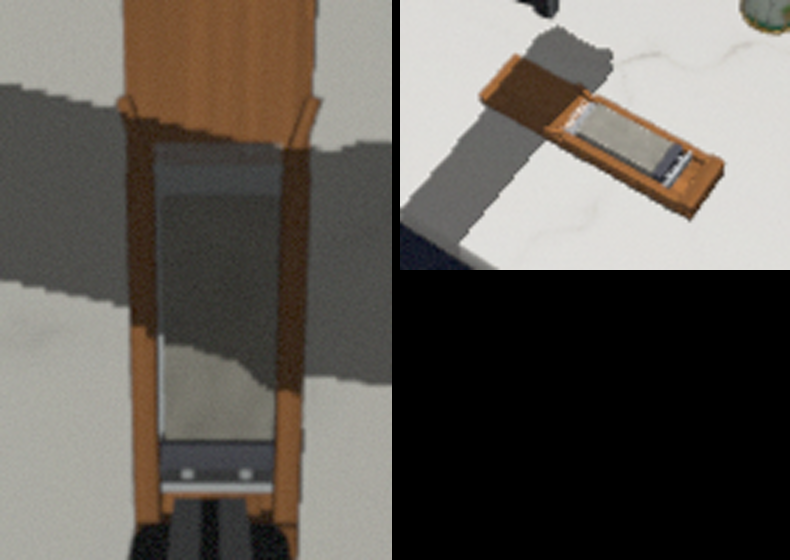

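Run:
```python
from h import *
P=dict(camera_params("wrist"));P["camera_from_world"]=np.load("w7.npy")
r=lambda u,v,z: ray("wrist",(u/2.8+250,v/2.8+60),z,P)[:2]
for n,u,v,z in[("ins0",215,143,.018),("band",215,165,.0205),("tail30",220,194,.030),("tail345",220,194,.0345),("lipedge",220,194,.0205),("front",218,440,.030),
 ("sTL",161,194,.03),("sTR",281,194,.03),("sFL",164,440,.03),("sFR",275,440,.03),("tailup_w",0,0,.03)]: print(n,r(u,v,z))
for n,z in(("stone",.016),("lip_mark",.0205),("jaw_mark",.016)):
    for t in tip_of("wrist",n)[:2]: print(n,np.round(t["at"],1),round(t["confidence"],2),ray("wrist",t["at"],z,P)[:2])
print(read_time_s())
im=cv2.imread("pics/w7.png")[105:140,300:355].astype(float)
m=im.mean((1,2)); 
g=im.mean(2)[:,8:42].mean(1); print([(105+i,round(v)) for i,v in enumerate(g)])
```

```text
ins0 [0.5087 0.0104]
band [0.5088 0.0024]
tail30 [ 0.5108 -0.0077]
tail345 [ 0.5107 -0.0075]
lipedge [ 0.5109 -0.0082]
front [ 0.5117 -0.1045]
sTL [ 0.4889 -0.008 ]
sTR [ 0.5334 -0.0074]
sFL [ 0.4899 -0.1048]
sFR [ 0.5348 -0.1042]
tailup_w [0.433  0.0569]
stone [328.2 172.4] 0.63 [ 0.5114 -0.0559]
lip_mark [326.3 131.5] 0.77 [ 0.5085 -0.0106]
jaw_mark [325.3 217.5] 0.91 [ 0.509  -0.1101]
40.8333
[(105, 76), (106, 70), (107, 64), (108, 58), (109, 52), (110, 51), (111, 55), (112, 59), (113, 60), (114, 60), (115, 59), (116, 60), (117, 59), (118, 60), (119, 64), (120, 66), (121, 66), (122, 66), (123, 66), (124, 66), (125, 66), (126, 66), (127, 66), (128, 63), (129, 58), (130, 53), (131, 53), (132, 52), (133, 53), (134, 54), (135, 53), (136, 53), (137, 54), (138, 55), (139, 53)]
```

Tail at y ≈ −0.008 and front at −0.1045 (96.8 mm long). The ramp and crest visible before the tail measure ≈10.6 of the 11 mm expected, so it looks dropped. I'll confirm with a light touch on top of the tail end (about 0.049 TCP if down, 0.0535 if up).

Run:
```python
from h import *
y=-.022
move_ptp(pt(y,.09),Q); movel(pt(y,.057),Q,.1); pause(.1)
F=lambda: np.mean([read_ft_force()[2] for _ in range(4)])
b=F(); z=.057
while z>.0465:
    z-=.0007; movel(pt(y,z),Q,.02); f=F()-b
    if f>2.5: break
print(z,f,read_eef_pos(),read_time_s())
movel(pt(y,.15),Q,.2); pause(.2)
im=read_camera("top"); save(im,"top9")
d=np.abs(im.astype(int)-cv2.imread("pics/top0.png")[:,:,::-1]).max(2)
for n,z in(("tea_box",0),("short_tin",0),("round_pot",0),("shaker",0)):
    for r in tip_of("top",n)[:1]: print(n,np.round(r["at"],1))
print(read_time_s())
```

```text
0.04860000000000001 4.823312292531648 [ 0.5108 -0.022   0.0492] 45.0167
tea_box [312.3 172.8]
short_tin [339.6 166.8]
round_pot [450.1 241.3]
shaker [432.5 198.4]
46.125
```

Contact came at TCP z 0.0492, which puts the stone top at 0.030 m. The tail is down on the pocket floor (0.016 m), so I'm handing in.

```bash
python3 -c "
from bench import *
print(sign_off())"
```

```text
the job is handed in; nothing more can be done
None
```

The stone is in the pocket between lip and jaw, released, and I handed the job in at about 46 s of the 58 s allowed. No verdict was reported, so this rests on my own checks.

**What I did:** I gripped the stone, laid it on the entry deck about 73 mm before the lip mark, in line with the holder, and let go. I then pushed its tail with shut fingers over the lip and against the jaw. The highest force I read was 14.1 N, below the 17.5 N stop. I moved the fingers down while pressing, then backed off and cleared the arm.

**Last checks:**
- **Height:** a light touch of about 5 N on the tail end met the stone's top at about 30 mm. That puts its underside at about 16 mm, on the pocket floor.
- **Position:** the wrist camera put the tail at the lip edge. The stone's centre is about 41 mm beyond the lip mark (37–59 mm allowed), about 1 mm off the middle, and in line. Taken at face value, the camera puts the lip and jaw 6 to 8 mm nearer than mid setting.
- **Bystanders:** none was touched that I know of. The networks put the tea box, short tin and round pot within about 2 pixels of where they started. The shaker read about 4 pixels off, close to the networks' scatter. The pea tin was not found in the top view, so I did not re-check it.

**Disagreements:** the first jaw and lip estimates from the pictures differed by 5 to 8 mm, so I guided the push by force instead. The network's lip and jaw marks also differed from my own geometry by a few millimetres.

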